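# Hold the sprung panel clamp open with the driver

## Task

Hold the blue spring clamp open so that a colleague can slide a fret panel into its jaw: lift the orange-handled hex driver out of its wooden stand, put its tip all the way down into the hex recess of the clamp's brass knob, and with it press the knob straight down by 8 mm, until the red band on its stem has just sunk out of sight, without ever running it down to its stop. Keep it there steadily for at least 3 seconds, and finish while still gripping the driver and holding the knob pressed at 8 mm. Press with the driver only, and leave the other things on the table where they are.

Things in the scene. Friction and masses are not known exactly. Their poses are not given: they have to be found in the camera images.
- driver: hex driver, hanging upright in its stand; origin at its lower end (tip), z up towards the handle. Steel hex shank 12 mm across corners, last 7 mm tapered to 6 mm; black round collar 44 mm across, 50 to 56 mm above the tip; orange square handle 24x24 mm (flats across x and y), 56 to 111 mm above the tip. Fingertips may bear on the collar when pressing. 0.11 to 0.18 kg
- driver_stand: light wooden block 64x64x60 mm, fixed to the table; origin under its centre, z up. The driver hangs in its 16 mm square, 56 mm deep middle hole, collar resting on the block's top (tip 10 mm above the table). Stand and clamp may be on either side of the table
- clamp: blue C-frame clamp on a grey base plate 120x80 mm, fixed to the table; origin on the table under the knob's vertical axis, x towards the frame's column (behind the jaw), z up. The blue bridge's top is 60 mm, the bushing's 66 mm, and the released knob's top 108 mm above the table
- recess_floor (a point): centre of the floor of the hex recess in the clamp's brass knob; moves down with the knob; 94 mm above the table when released. z up. The recess is 14 mm deep and 16 mm across flats, its top 4 mm bevelled wider: the driver enters at any yaw with about 2 mm of play all round. The knob is 38 mm across and does not turn
- clamp_knob (a joint): downward travel of the knob = opening of the clamp's jaw (m): 0 released, 0.008 as wanted (the 8 mm high red band at the foot of the exposed stem just hidden in the bushing), 0.016 at its stop. A spring pushes it up: it begins to move at about 4 N, takes about 10 N at 8 mm and 15 N at the stop
- fret_panel: thin dark-red pierced wooden fret panel, 40x166x4 mm, flat at the front of the table; origin under its centre
- pencil: red pencil, 166 mm long, lying at the front of the table; origin under its centre
- pin_tin: flat wooden-brown closed pin tin, 94x72x24 mm, behind the work; origin under its centre
- turned_foot: turned dark-red wooden furniture foot standing like a mushroom, 40 mm across, 52 mm high, at the back right; origin under its centre
- brass_knob: small brass drawer knob on a leaf-shaped plate, 32x44x22 mm, near the right edge; origin under its centre
- bevel: sliding bevel (wooden stock, steel blade), 36x254x26 mm, along the left edge; origin under its centre
There are look-alikes about, which are no part of the job. Of the things that look like the driver_stand, take the one that is farthest to the robot's left at the start.

How it is judged:
By the outcome, as a careful person would: the job done as asked, in the order asked, and still so for the second after the job is handed in, while the arm keeps its last pose, push and grip.
It also fails if it takes over 48 s, if anything falls off the work surface, if the arm or the gripper's body presses on something with over 40 N, if the wrist force passes 120 N, or if a joint passes its speed limit or range.

## Robot

A 6-joint arm with a two-finger parallel gripper is mounted at the origin on a cart in front of the work surface, level with it; the furniture and walls round the work are solid. World frame = base frame: x ahead of the robot, y to its left, z up, the work surface at z = 0. Lengths are in m, angles in rad, forces in N, time in s.
With the tool pointing down it reaches from about 0.35 to 0.95 m from the base axis. Payload 17.4 kg.
Tool frame: the origin (TCP) lies midway between the tips of the shut fingers; the grasp point (between the pads) lies env.grip_depth behind it (env.grip_depth is the distance from the TCP to the grasp point, in m); z points along the fingers, y is the line along which they close (so a half turn about z gives the same grasp; the last joint's range is limited). The gripper opens to 93 mm and grips with 3 to 60 N. Pads are 15 mm wide; open, the fingers measure 128 mm over their backs; the gripper's body (75 mm by 188 mm) begins 65 mm behind the grasp point.
Start: joints at [1.268, 0.116, 1.442, -0, 1.584, -0.038], TCP at [0.177, 0.651, 0.219] pointing down, gripper open.
Joint ranges: [-2.83, 2.83], [-0.83, 2.19], [0.07, 2.5], [-1.14, 4.28], [0.01, 3], [-2.97, 2.97]. Speed limits (rad/s): [1.89, 1.89, 2.22, 3.14, 3.14, 3.14].

## Interface

Orientations are given as [roll, pitch, yaw] about the fixed x, y, z axes, in that order (R = Rz(yaw) Ry(pitch) Rx(roll)).
In Python, from cell import env gives the robot as it stands.
- The arm moves only by the shell command python3 -m inch 'ROWS' [OPENING] [FORCE]. ROWS is JSON, a list of rows, each an object of numbers: "dx", "dy", "dz": the shift along the tool's x, y, z in mm; "rx", "ry", "rz": the turn, a rotation vector about the tool's x, y, z in rad. A call has 1 to 10 rows; each row shifts and turns the commanded pose from where the row before left it, along the tool's axes as they then stand; what a row does not reach is not made up. A row lasts 1/12 s, in which the tool goes at most 41.7 mm and 7.16 degrees, less where a joint would pass 70% of its speed; a pose out of reach is approached as far as the arm can. A call with a gripper value outside its range is refused whole. OPENING is the opening, from -1 (shut) to 1 (fully open), set as the call begins (- or left out, the last holds). The fingers move at their own pace and stop on an object; FORCE is the grip in N (left out, the last holds). Time passes only in rows, so rows that do not move let the fingers close. It gives the time, the measured TCP pose, the force, the opening and the grip force at its end, in the units of the state.
- env.get_obs(): the state, without advancing time (a new reading comes with each control period).
- env.grab_frame(name): name is "side" or "top" or "wrist"; returns (picture, depth): 400x640x3 uint8, red, green, blue; 400x640 float32, m along the optical axis (not along the pixel's ray), 0 where there is no reading.
- env.camera_model(name): a dict with "fx", "fy", "cx", "cy" (pixels), "position" and "rotation" of the camera in the world. Camera axes: x right, y down, z forward; pixel columns grow to the right and rows downward; lengths in m; the calibration is good to about 2 mm. The wrist camera is an equidistant fisheye: a pixel r from the principal point sees the ray r / f radians off the axis. A picture is of the moment at which its call begins: read the wrist's pose just before it. camera_model takes no time and is no camera call; for the wrist camera it gives the pose at the moment of the call.
- env.hand_in(): hands the job in; it is judged then, once.
The state is a dict: "time": time; "qpos": joint angles; "qvel": joint speeds; "joint_efforts": joint torques, N m; "position": TCP position; "ee_rot": TCP orientation; "ft_force": force on the tool from outside, world axes, zero at the start; "wrist_torque": the same for the moment, N m; "opening": opening from 0.0 (shut) to 1.0 (fully open); "grasp_force": force on a finger pad.
Only numpy, scipy, OpenCV 4.12 (cv2) and the standard library are available. Lean on these libraries where they do the work, as an engineer would, in place of code of your own. Each camera call takes 0.05 s, during which the arm holds its last target. There are 200 camera calls.

## Working session

There is one attempt and no reset: what is moved stays moved. The work goes in short steps, Python scripts to look and compute and a shell command to move; the robot and the scene stay as the last step left them, time stands still between calls to the robot, and variables do not carry over. Pictures are saved under pics/ and viewed, at most 10 in all, crops included, and the job is handed in when it is done.

```bash
ls; mkdir -p pics
python3 - <<'E'
from cell import env
import cv2,numpy as np
np.set_printoptions(precision=4,suppress=True)
print(env.grip_depth,env.get_obs())
for n in ("top","side"):
    m=env.camera_model(n);print(n,m)
    p,d=env.grab_frame(n);cv2.imwrite(f"pics/{n}0.png",p[:,:,::-1]);np.save(f"pics/{n}0.npy",d)
print(env.camera_model("wrist"))
E
```

```text
pics
0.0188 {'time': 0.0, 'qpos': array([ 1.2682,  0.1165,  1.4422, -0.    ,  1.584 , -0.0378]), 'qvel': array([ 0.0002,  0.0016, -0.0002, -0.0003, -0.0001,  0.0006]), 'joint_efforts': array([  0.0002, -72.123 , -62.2651,   0.0781,   0.0231,  -0.0001]), 'position': array([0.1766, 0.6513, 0.2179]), 'ee_rot': array([-3.1405, -0.    ,  2.8768]), 'ft_force': array([-0.7578, -0.8115, -0.341 ]), 'wrist_torque': array([ 0.0002,  0.0804, -0.0276]), 'grasp_force': 0.0, 'opening': 1.0020717478600365}
top {'fx': 389.88147757549183, 'fy': 389.88147757549183, 'cx': 326.70798863432293, 'cy': 205.27463363443056, 'position': array([0.414 , 0.0103, 0.9249]), 'rotation': array([-3.0299, -0.0046, -1.549 ])}
side {'fx': 368.0759160653225, 'fy': 368.0759160653225, 'cx': 320.2241673760516, 'cy': 197.94905100638132, 'position': array([ 0.47  , -0.7116,  0.5763]), 'rotation': array([-2.1685, -0.0198, -0.0664])}
{'fx': 309.70691628693146, 'fy': 309.70691628693146, 'cx': 325.8061967465537, 'cy': 196.62553513548673, 'position': array([0.1083, 0.6699, 0.3832]), 'rotation': array([2.8814, 0.0019, 1.3061])}
```

View pics/top0.png

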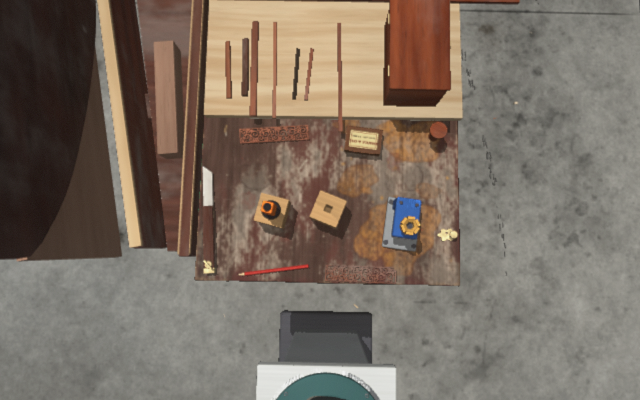

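View pics/side0.png

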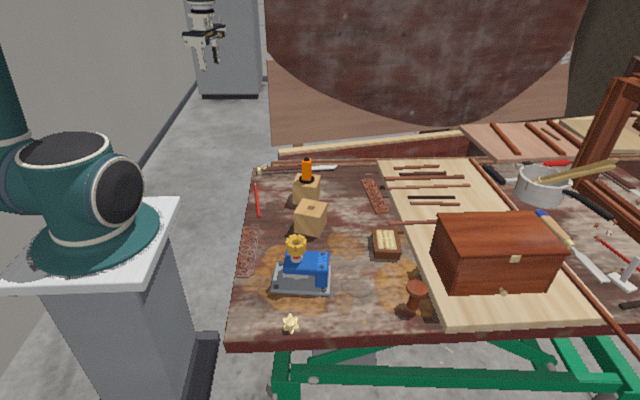

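The top view shows the left stand holding the driver at about (272,208), a decoy stand at (328,209), and the clamp knob at (410,226). In the side view the handle is at (307,170) and the knob at (295,245).

```bash
cat > h.py <<'E'
from cell import env
import cv2,numpy as np
from scipy.spatial.transform import Rotation as R
np.set_printoptions(precision=4,suppress=True)
def cloud(n,d,m=None):
    m=m or env.camera_model(n);v,u=np.mgrid[0:400,0:640]
    a,b=(u-m['cx'])/m['fx'],(v-m['cy'])/m['fy']
    if n=='wrist':
        r=np.hypot(a,b);s=np.tan(np.minimum(r,1.4))/np.maximum(r,1e-9);a,b=a*s,b*s
    P=np.stack([a*d,b*d,d],-1)
    return P@R.from_euler('xyz',m['rotation']).as_matrix().T+m['position']
def rect(xy):
    (c,s,a)=cv2.minAreaRect((xy*1000).astype(np.float32));return np.array(c)/1000,np.array(s),a
def report(n,p,d,m=None):
    P=cloud(n,d,m);hsv=cv2.cvtColor(p,cv2.COLOR_RGB2HSV);x,y,z=P[...,0],P[...,1],P[...,2]
    H,S,V=[hsv[...,i].astype(int) for i in range(3)]
    ok=(d>0)&(x>.2)&(x<.7)&(abs(y)<.4)
    col={'orange':(H>4)&(H<16)&(S>200)&(V>120)&(z>.075),'black':(V<50)&(z>.055)&(z<.09)&(y>0),
     'standtop':(z>.053)&(z<.064)&(H>8)&(H<25)&(V>90)&(y>.08),'brass':(H>14)&(H<30)&(S>110)&(z>.085)&(y<0),'blue':(H>100)&(H<125)&(S>150)&(z>.045)}
    for k,c in col.items():
        q=P[ok&c]
        if len(q)<8: print(n,k,len(q));continue
        zt=np.percentile(q[:,2],95);t=q[q[:,2]>zt-.006]
        print(n,k,len(q),'min',q.min(0),'max',q.max(0),'zt',zt,'top rect',*rect(t[:,:2]))
    return P
E
python3 - <<'E'
from h import *
for n in("top","side"):
    p=cv2.imread(f'pics/{n}0.png')[:,:,::-1].copy();d=np.load(f'pics/{n}0.npy');report(n,p,d)
t=cv2.imread('pics/top0.png');s=cv2.imread('pics/side0.png')
a=cv2.resize(t[180:260,240:320],(400,400),interpolation=0);b=cv2.resize(t[180:260,370:450],(400,400),interpolation=0)
cv2.imwrite('pics/c1.png',np.hstack([a,b]))
E
```

```text
top orange 19 min [0.4858 0.1205 0.1093] max [0.5087 0.1405 0.1211] zt 0.12029781633859243 top rect [0.4967 0.1286] [14.821  23.4856] 62.892669677734375
top black 56 min [0.4794 0.1138 0.0599] max [0.5111 0.1446 0.0682] zt 0.06690280312241312 top rect [0.4919 0.1253] [18.3941 35.8952] 44.42371368408203
top standtop 526 min [0.4604 0.0954 0.0531] max [0.536  0.1724 0.0639] zt 0.06141379597624541 top rect [0.4985 0.1332] [64.3475 64.1723] 76.44438171386719
top brass 238 min [ 0.449  -0.1871  0.0909] max [ 0.487  -0.1481  0.1097] zt 0.10843976722966608 top rect [ 0.4677 -0.167 ] [38.2394 37.6358] 46.86193084716797
top blue 529 min [ 0.4462 -0.201   0.0548] max [ 0.5316 -0.1396  0.0627] zt 0.061255827819562354 top rect [ 0.4879 -0.1697] [54.3503 86.1215] 83.32059478759766
side orange 77 min [0.4872 0.1156 0.0764] max [0.5114 0.1331 0.1245] zt 0.12291551264196429 top rect [0.499  0.1248] [13.8688 22.4896] 81.92483520507812
side black 31 min [0.4818 0.1104 0.0637] max [0.5163 0.1365 0.0703] zt 0.06920512869538553 top rect [0.4987 0.1227] [34.4239 23.6501] 6.907154083251953
side standtop 238 min [0.4631 0.0928 0.0531] max [0.5371 0.1664 0.0637] zt 0.06316706206806003 top rect [0.4992 0.1304] [66.402  64.0626] 76.43698120117188
side brass 377 min [ 0.4489 -0.1901  0.0852] max [ 0.4879 -0.1498  0.1122] zt 0.10994299290710705 top rect [ 0.468 -0.17 ] [38.304  39.2049] 53.53410339355469
side blue 800 min [ 0.4418 -0.2047  0.0455] max [0.533  0.1104 0.0667] zt 0.06271149301751479 top rect [ 0.505  -0.0474] [309.3306  86.347 ] 82.24282836914062
```

View pics/c1.png

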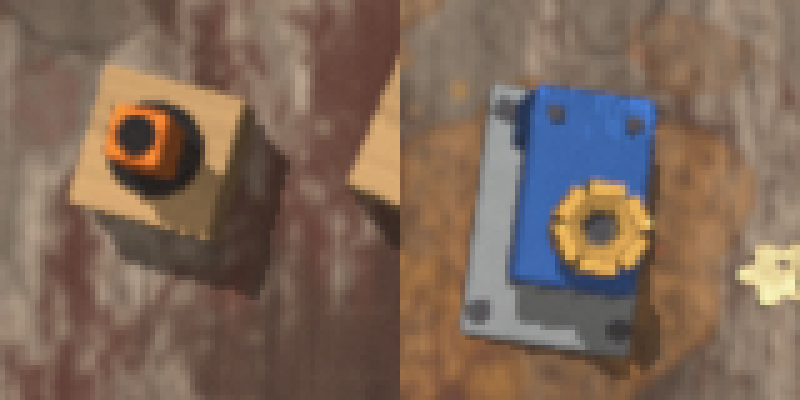

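The crop shows the handle and its stand yawed alike (about −14°), and the knob's recess open upwards. Before the first move I'll check obstacle heights along the path.

Run:
```python
from h import *
d=np.load('pics/top0.npy');P=cloud('top',d)[d>0];d2=np.load('pics/side0.npy');Q=cloud('side',d2)[d2>0]
for nm,A in(('top',P),('side',Q)):
  print(nm,'cols y .8...-.3; rows x')
  for x in np.arange(0,.9,.1):
    print('%.1f'%x,[ '%.2f'%np.max(c[:,2]) if len(c:=A[(abs(A[:,0]-x-.05)<.05)&(abs(A[:,1]-y-.05)<.05)]) else '--' for y in np.arange(.8,-.35,-.1)])
T=R.from_euler('xyz',env.get_obs()['ee_rot']).as_matrix()
o=env.get_obs()['position'];print(T.T@(np.array([.4988,.1318,.20])-o)*1000)
```

```text
top cols y .8...-.3; rows x
0.0 ['-0.71', '-0.71', '-0.71', '-0.71', '-0.71', '-0.71', '-0.71', '0.01', '0.02', '0.02', '0.01', '-0.71']
0.1 ['-0.71', '-0.71', '-0.71', '-0.71', '-0.71', '-0.71', '-0.71', '0.00', '0.13', '0.13', '0.00', '-0.71']
0.2 ['-0.71', '-0.71', '-0.71', '-0.71', '-0.71', '-0.71', '-0.71', '-0.71', '-0.71', '-0.71', '-0.71', '-0.71']
0.3 ['-0.71', '-0.71', '-0.71', '0.28', '0.37', '0.00', '0.03', '0.01', '0.01', '0.01', '0.01', '0.00']
0.4 ['-0.71', '--', '-0.71', '0.26', '0.37', '0.01', '0.02', '0.12', '0.06', '0.06', '0.11', '0.02']
0.5 ['-0.71', '--', '--', '0.35', '0.35', '0.01', '0.02', '0.13', '0.06', '0.06', '0.07', '0.06']
0.6 ['-0.71', '--', '--', '0.34', '-0.02', '0.01', '0.01', '0.01', '0.01', '0.03', '0.03', '0.05']
0.7 ['-0.71', '--', '--', '0.33', '-0.09', '0.02', '0.03', '0.03', '0.03', '0.03', '0.13', '0.13']
0.8 ['--', '--', '-0.01', '0.32', '-0.09', '0.02', '0.03', '0.03', '0.03', '0.03', '0.13', '0.13']
side cols y .8...-.3; rows x
0.0 ['-0.71', '-0.71', '-0.71', '-0.71', '-0.71', '-0.71', '-0.71', '0.01', '0.25', '0.25', '0.16', '--']
0.1 ['-0.71', '0.35', '0.43', '0.43', '-0.71', '-0.71', '-0.71', '0.00', '0.21', '0.22', '0.00', '--']
0.2 ['--', '0.35', '0.43', '--', '--', '--', '--', '-0.71', '-0.71', '-0.71', '--', '--']
0.3 ['--', '--', '--', '0.28', '0.45', '0.00', '0.03', '0.01', '0.01', '0.01', '0.01', '0.00']
0.4 ['--', '-0.11', '--', '0.28', '0.45', '0.01', '0.02', '0.13', '0.06', '0.06', '0.11', '0.06']
0.5 ['--', '-0.11', '--', '0.45', '0.45', '0.01', '0.01', '0.13', '0.06', '0.06', '0.07', '0.06']
0.6 ['--', '--', '--', '0.45', '-0.02', '0.01', '0.01', '0.01', '0.01', '0.03', '0.03', '0.06']
0.7 ['--', '--', '--', '0.45', '--', '0.03', '0.04', '0.03', '0.03', '0.03', '0.13', '0.13']
0.8 ['--', '--', '0.03', '0.45', '--', '0.03', '0.04', '0.03', '0.03', '0.03', '0.14', '0.13']
[-446.9127 -417.0191   18.4152]
```

A solid board about 0.45 m high stands at x>0.3, y>0.4, so I'll go round it on the robot's side.

```bash
python3 -m inch '[{"dx":-4.4,"dy":-27.7},{"dx":-4.4,"dy":-27.7},{"dx":-4.4,"dy":-27.7},{"dx":-4.4,"dy":-27.7},{"dx":-4.4,"dy":-27.7},{"dx":-4.4,"dy":-27.7},{"dx":-4.4,"dy":-27.7},{"dx":-4.4,"dy":-27.7},{"dx":-4.4,"dy":-27.7}]' 1
python3 -m inch '[{"dx":-19.4,"dy":-14.2},{"dx":-19.4,"dy":-14.2},{"dx":-19.4,"dy":-14.2},{"dx":-19.4,"dy":-14.2},{"dx":-19.4,"dy":-14.2},{"dx":-19.4,"dy":-14.2},{"dx":-19.4,"dy":-14.2},{"dx":-19.4,"dy":-14.2}]'
```

```text
invalid input at $[0]: expected keys dx, dy, dz, rx, ry, rz
invalid input at $[0]: expected keys dx, dy, dz, rx, ry, rz
```

```bash
python3 -m inch '[{"dx":-4.4,"dy":-27.7,"dz":0,"rx":0,"ry":0,"rz":0},{"dx":-4.4,"dy":-27.7,"dz":0,"rx":0,"ry":0,"rz":0},{"dx":-4.4,"dy":-27.7,"dz":0,"rx":0,"ry":0,"rz":0},{"dx":-4.4,"dy":-27.7,"dz":0,"rx":0,"ry":0,"rz":0},{"dx":-4.4,"dy":-27.7,"dz":0,"rx":0,"ry":0,"rz":0},{"dx":-4.4,"dy":-27.7,"dz":0,"rx":0,"ry":0,"rz":0},{"dx":-4.4,"dy":-27.7,"dz":0,"rx":0,"ry":0,"rz":0},{"dx":-4.4,"dy":-27.7,"dz":0,"rx":0,"ry":0,"rz":0},{"dx":-4.4,"dy":-27.7,"dz":0,"rx":0,"ry":0,"rz":0}]' 1
```

```text
time: 0.85
position: [0.1493, 0.3991, 0.2182]
ee_rot: [-3.141, -0.0, 2.877]
ft_force: [0.3, -0.2, 0.0]
opening: 1.001
grasp_force: 0.0
```

```bash
python3 -m inch '[{"dx":-19.4,"dy":-14.2,"dz":0,"rx":0,"ry":0,"rz":0},{"dx":-19.4,"dy":-14.2,"dz":0,"rx":0,"ry":0,"rz":0},{"dx":-19.4,"dy":-14.2,"dz":0,"rx":0,"ry":0,"rz":0},{"dx":-19.4,"dy":-14.2,"dz":0,"rx":0,"ry":0,"rz":0},{"dx":-19.4,"dy":-14.2,"dz":0,"rx":0,"ry":0,"rz":0},{"dx":-19.4,"dy":-14.2,"dz":0,"rx":0,"ry":0,"rz":0},{"dx":-19.4,"dy":-14.2,"dz":0,"rx":0,"ry":0,"rz":0},{"dx":-19.4,"dy":-14.2,"dz":0,"rx":0,"ry":0,"rz":0}]' 1
python3 -m inch '[{"dx":-25.2,"dy":-5.4,"dz":1.8,"rx":0,"ry":0,"rz":0},{"dx":-25.2,"dy":-5.4,"dz":1.8,"rx":0,"ry":0,"rz":0},{"dx":-25.2,"dy":-5.4,"dz":1.8,"rx":0,"ry":0,"rz":0},{"dx":-25.2,"dy":-5.4,"dz":1.8,"rx":0,"ry":0,"rz":0},{"dx":-25.2,"dy":-5.4,"dz":1.8,"rx":0,"ry":0,"rz":0},{"dx":-25.2,"dy":-5.4,"dz":1.8,"rx":0,"ry":0,"rz":0},{"dx":-25.2,"dy":-5.4,"dz":1.8,"rx":0,"ry":0,"rz":0},{"dx":-25.2,"dy":-5.4,"dz":1.8,"rx":0,"ry":0,"rz":0},{"dx":-25.2,"dy":-5.4,"dz":1.8,"rx":0,"ry":0,"rz":0},{"dx":-25.2,"dy":-5.4,"dz":1.8,"rx":0,"ry":0,"rz":0}]'
python3 - <<'E'
from h import *
m=env.camera_model('wrist');p,d=env.grab_frame('wrist');print(env.get_obs()['position'],env.get_obs()['time'])
cv2.imwrite('pics/w1.png',p[:,:,::-1]);np.save('pics/w1.npy',d);report('wrist',p,d,m)
E
```

```text
time: 1.52
position: [0.2701, 0.2492, 0.2185]
ee_rot: [3.142, 0.0, 2.877]
ft_force: [0.4, -0.0, -0.3]
opening: 1.002
grasp_force: 0.0
time: 2.35
position: [0.4997, 0.1313, 0.2002]
ee_rot: [-3.141, -0.0, 2.877]
ft_force: [-0.0, 0.6, -0.4]
opening: 1.0
grasp_force: 0.0
[0.5023 0.1297 0.1993] 2.4
wrist orange 237 min [0.4855 0.1191 0.0757] max [0.5097 0.145  0.1224] zt 0.12081148246317543 top rect [0.4985 0.132 ] [23.1367 23.1675] 78.33324432373047
wrist black 0
wrist standtop 2210 min [0.4603 0.0935 0.0531] max [0.5377 0.1698 0.064 ] zt 0.060447477678310456 top rect [0.4993 0.1312] [63.7889 64.9897] 76.17569732666016
wrist brass 563 min [ 0.4486 -0.1876  0.085 ] max [ 0.4792 -0.1473  0.109 ] zt 0.10793979422339377 top rect [ 0.4613 -0.1688] [25.1534 40.9135] 7.786693572998047
wrist blue 474 min [ 0.4456 -0.1769  0.0538] max [0.4981 0.0747 0.2896] zt 0.060474515424189586 top rect [ 0.4723 -0.0511] [251.4618  52.4053] 89.73882293701172
```

View pics/w1.png

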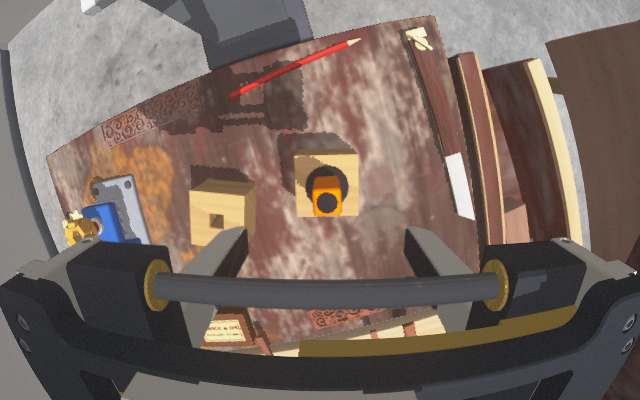

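The wrist view shows the driver at (327,200), midway between the open fingers. Its handle top is at (0.4985, 0.132, 0.121), which agrees with the other views, so I'll descend.

```bash
python3 -m inch '[{"dx":0,"dy":0,"dz":8,"rx":0,"ry":0,"rz":-0.03},{"dx":0,"dy":0,"dz":17,"rx":0,"ry":0,"rz":0},{"dx":0,"dy":0,"dz":22,"rx":0,"ry":0,"rz":0},{"dx":0,"dy":0,"dz":22,"rx":0,"ry":0,"rz":0},{"dx":0,"dy":0,"dz":22,"rx":0,"ry":0,"rz":0},{"dx":0,"dy":0,"dz":18,"rx":0,"ry":0,"rz":0},{"dx":0,"dy":0,"dz":12,"rx":0,"ry":0,"rz":0},{"dx":0,"dy":0,"dz":8,"rx":0,"ry":0,"rz":0},{"dx":0,"dy":0,"dz":0,"rx":0,"ry":0,"rz":0},{"dx":0,"dy":0,"dz":0,"rx":0,"ry":0,"rz":0}]' 1
python3 -c "
from h import *
o=env.get_obs();print(o['position'],o['ee_rot'],R.from_euler('xyz',o['ee_rot']).as_matrix().T@(np.array([.4988,.1316,.068])-o['position'])*1000)"
```

```text
time: 3.23
position: [0.499, 0.1322, 0.0721]
ee_rot: [3.142, 0.0, 2.907]
ft_force: [0.1, 0.5, 0.8]
opening: 1.0
grasp_force: 0.0
[0.499  0.1322 0.0721] [3.1415 0.0002 2.9068] [ 0.0159 -0.6407  4.1316]
```

```bash
python3 -m inch '[{"dx":0,"dy":-0.5,"dz":2,"rx":0,"ry":0,"rz":0},{"dx":0,"dy":0,"dz":2,"rx":0,"ry":0,"rz":0},{"dx":0,"dy":0,"dz":0,"rx":0,"ry":0,"rz":0},{"dx":0,"dy":0,"dz":0,"rx":0,"ry":0,"rz":0}]' 1
python3 -m inch '[{"dx":0,"dy":0,"dz":0,"rx":0,"ry":0,"rz":0},{"dx":0,"dy":0,"dz":0,"rx":0,"ry":0,"rz":0},{"dx":0,"dy":0,"dz":0,"rx":0,"ry":0,"rz":0},{"dx":0,"dy":0,"dz":0,"rx":0,"ry":0,"rz":0},{"dx":0,"dy":0,"dz":0,"rx":0,"ry":0,"rz":0},{"dx":0,"dy":0,"dz":0,"rx":0,"ry":0,"rz":0},{"dx":0,"dy":0,"dz":0,"rx":0,"ry":0,"rz":0},{"dx":0,"dy":0,"dz":0,"rx":0,"ry":0,"rz":0}]' -1 50
```

```text
time: 3.57
position: [0.4988, 0.1317, 0.068]
ee_rot: [3.141, 0.0, 2.907]
ft_force: [-0.0, 0.3, -0.5]
opening: 0.999
grasp_force: 0.0
time: 4.23
position: [0.4987, 0.1317, 0.0676]
ee_rot: [-3.142, -0.0, 2.907]
ft_force: [1.1, 0.1, -0.4]
opening: 0.471
grasp_force: 0.0
```

```bash
python3 -m inch '[{"dx":0,"dy":0,"dz":0,"rx":0,"ry":0,"rz":0},{"dx":0,"dy":0,"dz":0,"rx":0,"ry":0,"rz":0},{"dx":0,"dy":0,"dz":0,"rx":0,"ry":0,"rz":0},{"dx":0,"dy":0,"dz":0,"rx":0,"ry":0,"rz":0},{"dx":0,"dy":0,"dz":0,"rx":0,"ry":0,"rz":0},{"dx":0,"dy":0,"dz":0,"rx":0,"ry":0,"rz":0},{"dx":0,"dy":0,"dz":0,"rx":0,"ry":0,"rz":0}]' -1 50
```

```text
time: 4.82
position: [0.4987, 0.1317, 0.0677]
ee_rot: [3.142, 0.0, 2.907]
ft_force: [0.1, 0.2, -0.6]
opening: 0.253
grasp_force: 49.7
```

```bash
python3 -m inch '[{"dx":0,"dy":0,"dz":-4,"rx":0,"ry":0,"rz":0},{"dx":0,"dy":0,"dz":-10,"rx":0,"ry":0,"rz":0},{"dx":0,"dy":0,"dz":-14,"rx":0,"ry":0,"rz":0},{"dx":0,"dy":0,"dz":-16,"rx":0,"ry":0,"rz":0},{"dx":0,"dy":0,"dz":-18,"rx":0,"ry":0,"rz":0},{"dx":0,"dy":0,"dz":-18,"rx":0,"ry":0,"rz":0},{"dx":0,"dy":0,"dz":-18,"rx":0,"ry":0,"rz":0},{"dx":0,"dy":0,"dz":-16,"rx":0,"ry":0,"rz":0},{"dx":0,"dy":0,"dz":-10,"rx":0,"ry":0,"rz":0},{"dx":0,"dy":0,"dz":-4,"rx":0,"ry":0,"rz":0}]' -1 50
python3 - <<'E'
from h import *
p,d=env.grab_frame('side');cv2.imwrite('pics/s1.png',cv2.resize(p[60:280,220:400,::-1],None,fx=3,fy=2.7))
o=env.get_obs();print(o['position'],o['ft_force'],R.from_euler('xyz',o['ee_rot']).as_matrix().T@(np.array([.4678,-.1686,.193])-o['position'])*1000)
E
```

```text
time: 5.65
position: [0.4991, 0.1317, 0.1979]
ee_rot: [3.141, 0.002, 2.907]
ft_force: [-0.5, -0.3, -1.4]
opening: 0.254
grasp_force: 49.7
[0.499  0.1318 0.1974] [ 0.0881  0.3102 -0.0128] [ -39.5048 -299.392     4.2493]
```

View pics/s1.png

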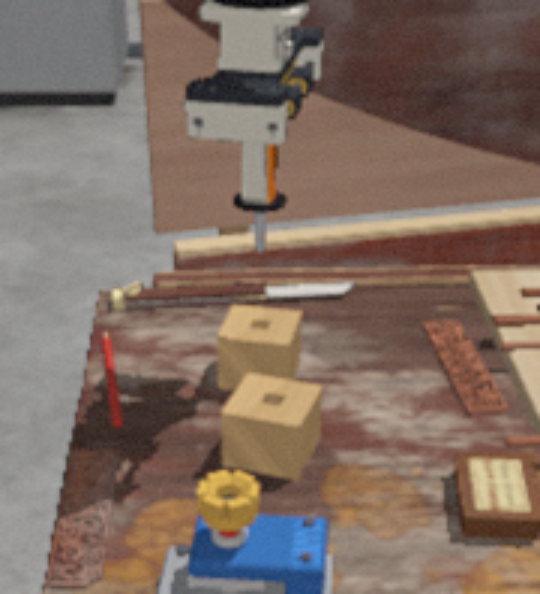

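The side view shows the driver gripped upright and clear of the stand, its tip at crop (260,245), with the collar just under the fingertips. Next I move over the knob.

```bash
python3 -m inch '[{"dx":-2,"dy":-10,"dz":0,"rx":0,"ry":0,"rz":0},{"dx":-3,"dy":-20,"dz":0,"rx":0,"ry":0,"rz":0},{"dx":-3.5,"dy":-28,"dz":0,"rx":0,"ry":0,"rz":0},{"dx":-4,"dy":-30,"dz":0,"rx":0,"ry":0,"rz":0},{"dx":-4,"dy":-30,"dz":0,"rx":0,"ry":0,"rz":0},{"dx":-4,"dy":-30,"dz":0,"rx":0,"ry":0,"rz":0},{"dx":-4,"dy":-30,"dz":0,"rx":0,"ry":0,"rz":0},{"dx":-4,"dy":-30,"dz":0,"rx":0,"ry":0,"rz":0},{"dx":-4,"dy":-30,"dz":0,"rx":0,"ry":0,"rz":0},{"dx":-3,"dy":-28,"dz":0,"rx":0,"ry":0,"rz":0}]' -1 50
python3 -m inch '[{"dx":-3,"dy":-21,"dz":0,"rx":0,"ry":0,"rz":0},{"dx":-1,"dy":-12.4,"dz":0,"rx":0,"ry":0,"rz":0},{"dx":0,"dy":0,"dz":0,"rx":0,"ry":0,"rz":0},{"dx":0,"dy":0,"dz":0,"rx":0,"ry":0,"rz":0},{"dx":0,"dy":0,"dz":0,"rx":0,"ry":0,"rz":0},{"dx":0,"dy":0,"dz":0,"rx":0,"ry":0,"rz":0}]' -1 50
python3 - <<'E'
from h import *
print(env.get_obs()['position'])
m=env.camera_model('wrist');p,d=env.grab_frame('wrist');np.save('pics/w2.npy',d);cv2.imwrite('pics/w2f.png',p[:,:,::-1])
P=report('wrist',p,d,m)
s,ds=env.grab_frame('side');Ps=report('side',s,ds);cv2.imwrite('pics/s2f.png',s[:,:,::-1]);np.save('pics/s2.npy',ds)
a=cv2.resize(p[100:280,220:420,::-1],(480,432));b=cv2.resize(s[150:290,250:345,::-1],(293,432));cv2.imwrite('pics/w2.png',np.hstack([a,b]))
o=env.get_obs();print(o['position'],o['ft_force'],o['ee_rot'])
E
```

```text
time: 6.53
position: [0.4702, -0.1373, 0.1945]
ee_rot: [-3.142, -0.001, 2.906]
ft_force: [1.1, 0.2, -1.9]
opening: 0.254
grasp_force: 49.7
time: 7.03
position: [0.4675, -0.1678, 0.1955]
ee_rot: [3.141, -0.0, 2.908]
ft_force: [-0.8, 0.4, -1.7]
opening: 0.254
grasp_force: 49.7
[ 0.4675 -0.1678  0.1955]
wrist orange 2266 min [ 0.4538 -0.178   0.1953] max [ 0.466  -0.1547  0.2495] zt 0.24821125916433237 top rect [ 0.4593 -0.1661] [23.3414  7.9379] 76.03022003173828
wrist black 0
wrist standtop 1778 min [0.4611 0.0927 0.053 ] max [0.5371 0.1696 0.062 ] zt 0.06001939015862945 top rect [0.4996 0.1312] [66.4669 64.344 ] 76.68965148925781
wrist brass 7840 min [ 0.431  -0.2029  0.0869] max [ 0.4793 -0.1232  0.3125] zt 0.31037604902021226 top rect [ 0.4464 -0.1629] [81.9969  3.3088] 76.37928009033203
wrist blue 508 min [ 0.4456 -0.1968  0.0563] max [ 0.5004 -0.1403  0.189 ] zt 0.06016879232858241 top rect [ 0.4706 -0.169 ] [53.1843 52.7315] 81.74484252929688
side orange 34 min [ 0.4752 -0.1827  0.196 ] max [ 0.4792 -0.1714  0.2277] zt 0.22546533208880964 top rect [ 0.4765 -0.181 ] [3.0434 0.6519] 46.8776969909668
side black 0
side standtop 212 min [0.4944 0.092  0.0532] max [0.5372 0.1665 0.0637] zt 0.06319183391030939 top rect [0.51   0.1292] [67.6755 42.0827] 76.747314453125
side brass 502 min [ 0.4323 -0.2202  0.0858] max [ 0.5035 -0.1429  0.3805] zt 0.3077118207723285 top rect [ 0.4737 -0.1859] [68.2916 68.5389] 17.597925186157227
side blue 804 min [ 0.4324 -0.2048  0.045 ] max [ 0.5331 -0.1493  0.381 ] zt 0.06265927833195162 top rect [ 0.4825 -0.1766] [ 54.7499 100.61  ] 89.20802307128906
[ 0.4676 -0.1679  0.1956] [ 0.4644  0.3658 -2.2705] [ 3.1415 -0.      2.9081]
```

View pics/w2.png

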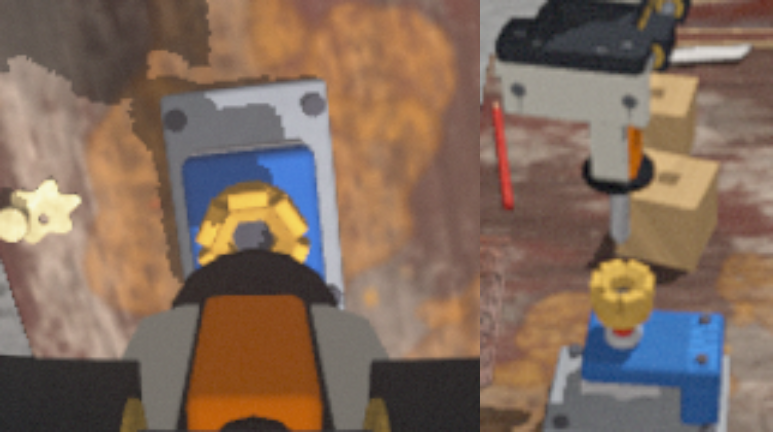

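The wrist crop shows the knob at (253,225) half behind the collar. The side crop shows the tip at (620,240) above the knob at (622,285). I'll measure the relative offset of shank and knob.

Run:
```python
from h import *
from scipy.optimize import least_squares
o=env.get_obs();T=R.from_euler('xyz',o['ee_rot']).as_matrix()
d=np.load('pics/w2.npy');P=cloud('wrist',d);p=cv2.imread('pics/w2f.png');h=cv2.cvtColor(p,cv2.COLOR_BGR2HSV)
S=np.load('pics/s2.npy');Q=cloud('side',S);s=cv2.imread('pics/s2f.png');hs=cv2.cvtColor(s,cv2.COLOR_BGR2HSV)
def near(P,d,z0,z1,r=.03,c=(.468,-.1685)): return (d>0)&(P[...,2]>z0)&(P[...,2]<z1)&(np.hypot(P[...,0]-c[0],P[...,1]-c[1])<r)
def fit(xy,lab,w=None):
    hu=cv2.convexHull((xy*1000).astype(np.float32))[:,0]
    if w is not None: hu=hu[((hu/1000-w[0])@w[1])>0]
    f=least_squares(lambda c:np.hypot(*(hu-c).T)-19,[468,-168.5],loss='soft_l1');print(lab,f.x,len(hu),np.sqrt(np.mean(f.fun**2)))
# knob tops
k=P[near(P,d,.1045,.112)&(h[...,1]>100)];fit(k[:,:2],'wrist knob (robot-side hull)',(np.array([.462,-.1685]),np.array([-1,0.])));print(len(k))
k=Q[near(Q,S,.103,.114)&(hs[...,1]>100)];fit(k[:,:2],'side knob');print(len(k),k[:,2].max())
# shank in side view: mid of each row, axis = surface + radius along view
m=near(Q,S,.140,.185,.02);vs,us=np.where(m);q=Q[m];print('shank n',len(q),q.min(0),q.max(0))
c=env.camera_model('side')
for v in np.unique(vs):
    i=vs==v; 
    if i.sum()<3: continue
    b=q[i].mean(0);hd=(b-c['position'])[:2];hd/=np.linalg.norm(hd);print(v,i.sum(),b, b[:2]+hd*.005)
# black collar in side & handle in wrist
k=Q[near(Q,S,.187,.2)&(hs[...,2]<60)];print('collar side',len(k),rect(k[:,:2]))
print('TCP',o['position'])
```

```text
wrist knob (robot-side hull) [ 467.2711 -169.0793] 12 0.32914126204079025
694
side knob [ 468.3928 -170.0126] 27 0.6857918063335766
227 0.111309727164358
shank n 95 [ 0.462  -0.1758  0.1402] [ 0.4733 -0.1658  0.1773]
213 7 [ 0.4678 -0.1718  0.1757] [ 0.4678 -0.1668]
214 7 [ 0.4678 -0.1717  0.1733] [ 0.4678 -0.1667]
215 7 [ 0.4678 -0.1719  0.1712] [ 0.4677 -0.1669]
216 7 [ 0.4677 -0.1716  0.1687] [ 0.4677 -0.1666]
217 7 [ 0.4677 -0.1713  0.1662] [ 0.4676 -0.1663]
218 7 [ 0.4676 -0.172   0.1644] [ 0.4676 -0.167 ]
219 7 [ 0.4676 -0.1713  0.1616] [ 0.4676 -0.1663]
220 6 [ 0.4685 -0.1723  0.16  ] [ 0.4685 -0.1673]
221 6 [ 0.4684 -0.1718  0.1572] [ 0.4684 -0.1668]
222 6 [ 0.4684 -0.1727  0.1556] [ 0.4684 -0.1677]
223 6 [ 0.4683 -0.1728  0.1534] [ 0.4683 -0.1678]
224 6 [ 0.4683 -0.1723  0.1506] [ 0.4683 -0.1673]
225 6 [ 0.4683 -0.1723  0.1482] [ 0.4682 -0.1673]
226 4 [ 0.4682 -0.1735  0.1468] [ 0.4682 -0.1685]
227 4 [ 0.4682 -0.1709  0.1424] [ 0.4681 -0.1659]
collar side 100 (array([ 0.4666, -0.1769]), array([39.5104, 27.8728]), 1.0337693691253662)
TCP [ 0.4676 -0.1679  0.1956]
```

```bash
python3 -m inch '[{"dx":-0.3,"dy":-1.2,"dz":3,"rx":0,"ry":0,"rz":0},{"dx":0,"dy":0,"dz":6,"rx":0,"ry":0,"rz":0},{"dx":0,"dy":0,"dz":6,"rx":0,"ry":0,"rz":0},{"dx":0,"dy":0,"dz":5,"rx":0,"ry":0,"rz":0},{"dx":0,"dy":0,"dz":4,"rx":0,"ry":0,"rz":0},{"dx":0,"dy":0,"dz":2,"rx":0,"ry":0,"rz":0},{"dx":0,"dy":0,"dz":0,"rx":0,"ry":0,"rz":0},{"dx":0,"dy":0,"dz":0,"rx":0,"ry":0,"rz":0}]' -1 55
python3 -m inch '[{"dx":0,"dy":0,"dz":1.5,"rx":0,"ry":0,"rz":0},{"dx":0,"dy":0,"dz":1.5,"rx":0,"ry":0,"rz":0},{"dx":0,"dy":0,"dz":1.5,"rx":0,"ry":0,"rz":0},{"dx":0,"dy":0,"dz":1.5,"rx":0,"ry":0,"rz":0},{"dx":0,"dy":0,"dz":0,"rx":0,"ry":0,"rz":0},{"dx":0,"dy":0,"dz":0,"rx":0,"ry":0,"rz":0}]' -1 55
```

```text
time: 7.8
position: [0.4675, -0.1699, 0.1697]
ee_rot: [-3.142, -0.0, 2.907]
ft_force: [0.6, -0.3, -1.8]
opening: 0.259
grasp_force: 54.7
time: 8.3
position: [0.4674, -0.1699, 0.1636]
ee_rot: [-3.142, -0.0, 2.907]
ft_force: [-0.1, -0.4, -2.3]
opening: 0.256
grasp_force: 54.7
```

```bash
python3 -m inch '[{"dx":0,"dy":0,"dz":1.5,"rx":0,"ry":0,"rz":0},{"dx":0,"dy":0,"dz":1.5,"rx":0,"ry":0,"rz":0},{"dx":0,"dy":0,"dz":0,"rx":0,"ry":0,"rz":0},{"dx":0,"dy":0,"dz":0,"rx":0,"ry":0,"rz":0}]' -1 55
python3 -m inch '[{"dx":0,"dy":0,"dz":1.5,"rx":0,"ry":0,"rz":0},{"dx":0,"dy":0,"dz":1.5,"rx":0,"ry":0,"rz":0},{"dx":0,"dy":0,"dz":0,"rx":0,"ry":0,"rz":0},{"dx":0,"dy":0,"dz":0,"rx":0,"ry":0,"rz":0}]' -1 55
python3 - <<'E'
from h import *
o=env.get_obs();print(o['position'],o['ft_force'],o['wrist_torque'])
s,ds=env.grab_frame('side');p,d=env.grab_frame('wrist')
a=cv2.resize(p[100:280,220:420,::-1],(480,432));b=cv2.resize(s[190:290,262:327,::-1],(281,432));cv2.imwrite('pics/w3.png',np.hstack([a,b]))
E
```

```text
time: 8.63
position: [0.4674, -0.1699, 0.1605]
ee_rot: [3.142, -0.0, 2.907]
ft_force: [-1.0, 0.5, -1.9]
opening: 0.256
grasp_force: 54.7
time: 8.97
position: [0.4674, -0.1699, 0.1575]
ee_rot: [3.142, -0.0, 2.907]
ft_force: [0.2, -0.8, -1.8]
opening: 0.255
grasp_force: 54.7
[ 0.4674 -0.1699  0.1575] [ 0.1812 -0.7814 -1.8437] [-0.0594  0.0039  0.0364]
```

View pics/w3.png

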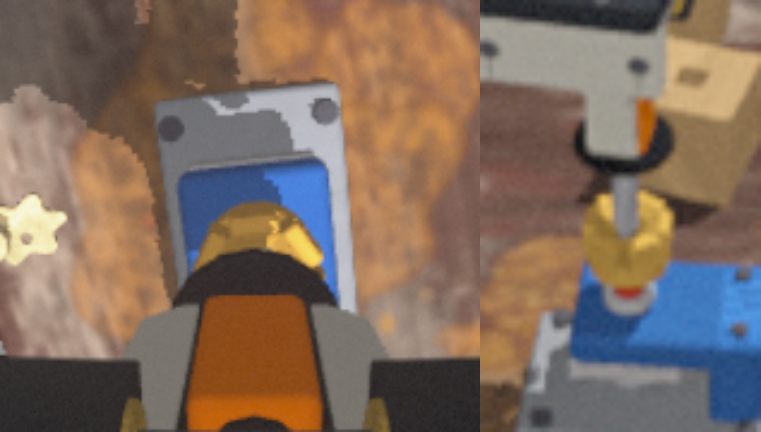

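The side crop shows the shank inside the knob at (625,225), with no contact force yet: the tip is about 8 mm deep in the recess. Now I feel for the floor.

```bash
python3 -m inch '[{"dx":0,"dy":0,"dz":1.5,"rx":0,"ry":0,"rz":0},{"dx":0,"dy":0,"dz":1.5,"rx":0,"ry":0,"rz":0},{"dx":0,"dy":0,"dz":1,"rx":0,"ry":0,"rz":0},{"dx":0,"dy":0,"dz":0,"rx":0,"ry":0,"rz":0}]' -1 55
python3 -m inch '[{"dx":0,"dy":0,"dz":1,"rx":0,"ry":0,"rz":0},{"dx":0,"dy":0,"dz":0,"rx":0,"ry":0,"rz":0}]' -1 55
python3 -m inch '[{"dx":0,"dy":0,"dz":1,"rx":0,"ry":0,"rz":0},{"dx":0,"dy":0,"dz":0,"rx":0,"ry":0,"rz":0}]' -1 55
python3 -m inch '[{"dx":0,"dy":0,"dz":1,"rx":0,"ry":0,"rz":0},{"dx":0,"dy":0,"dz":0,"rx":0,"ry":0,"rz":0}]' -1 55
```

```text
time: 9.4
position: [0.4674, -0.1699, 0.1533]
ee_rot: [3.142, -0.0, 2.907]
ft_force: [-0.9, 0.5, -2.1]
opening: 0.256
grasp_force: 54.7
time: 9.57
position: [0.4674, -0.1699, 0.1525]
ee_rot: [3.142, -0.0, 2.907]
ft_force: [0.5, 0.7, -1.9]
opening: 0.256
grasp_force: 54.7
time: 9.73
position: [0.4675, -0.17, 0.1516]
ee_rot: [-3.142, 0.0, 2.907]
ft_force: [-0.5, -0.0, -1.1]
opening: 0.259
grasp_force: 54.7
time: 9.9
position: [0.4675, -0.17, 0.1508]
ee_rot: [-3.142, 0.0, 2.907]
ft_force: [-0.5, 0.1, 2.4]
opening: 0.254
grasp_force: 54.7
```

```bash
python3 -m inch '[{"dx":0,"dy":0,"dz":1,"rx":0,"ry":0,"rz":0},{"dx":0,"dy":0,"dz":1,"rx":0,"ry":0,"rz":0},{"dx":0,"dy":0,"dz":1,"rx":0,"ry":0,"rz":0},{"dx":0,"dy":0,"dz":1,"rx":0,"ry":0,"rz":0},{"dx":0,"dy":0,"dz":0,"rx":0,"ry":0,"rz":0},{"dx":0,"dy":0,"dz":0,"rx":0,"ry":0,"rz":0}]' -1 55
python3 -m inch '[{"dx":0,"dy":0,"dz":1,"rx":0,"ry":0,"rz":0},{"dx":0,"dy":0,"dz":1,"rx":0,"ry":0,"rz":0},{"dx":0,"dy":0,"dz":1,"rx":0,"ry":0,"rz":0},{"dx":0,"dy":0,"dz":0,"rx":0,"ry":0,"rz":0},{"dx":0,"dy":0,"dz":0,"rx":0,"ry":0,"rz":0},{"dx":0,"dy":0,"dz":0,"rx":0,"ry":0,"rz":0}]' -1 55
python3 - <<'E'
from h import *
k=[]
for i in range(4):
    o=env.get_obs();k.append(np.r_[o['position'],o['ft_force']]);s,ds=env.grab_frame('side')
print(np.array(k));Q=cloud('side',ds);hs=cv2.cvtColor(s,cv2.COLOR_RGB2HSV)
m=(ds>0)&(abs(Q[...,0]-.468)<.025)&(abs(Q[...,1]+.172)<.025)&(hs[...,1]>100)&(Q[...,2]>.075)&(Q[...,2]<.12)&(hs[...,0]>14)&(hs[...,0]<30)
print('knob z max/pct',Q[m][:,2].max(),np.percentile(Q[m][:,2],[50,95]),m.sum())
np.save('pics/s4.npy',ds);cv2.imwrite('pics/s4f.png',s[:,:,::-1])
o=cv2.imread('pics/s2f.png');a=cv2.resize(o[225:275,265:325],(360,300));b=cv2.resize(s[225:275,265:325,::-1],(360,300));cv2.imwrite('pics/s4.png',np.hstack([a,b]))
E
```

```text
time: 10.4
position: [0.4675, -0.17, 0.1468]
ee_rot: [-3.141, 0.0, 2.907]
ft_force: [0.1, 0.4, 4.3]
opening: 0.254
grasp_force: 54.7
time: 10.9
position: [0.4676, -0.17, 0.144]
ee_rot: [-3.142, 0.0, 2.907]
ft_force: [-0.7, 0.5, 6.3]
opening: 0.257
grasp_force: 54.7
[[ 0.4676 -0.17    0.144  -0.6678  0.5252  6.3063]
 [ 0.4676 -0.17    0.144  -1.2183  0.5665  6.3739]
 [ 0.4676 -0.17    0.144  -0.7781  0.5441  5.5141]
 [ 0.4675 -0.17    0.144  -1.5686  0.4147  6.5063]]
knob z max/pct 0.1034190462725304 [0.0978 0.1025] 314
```

View pics/s4.png

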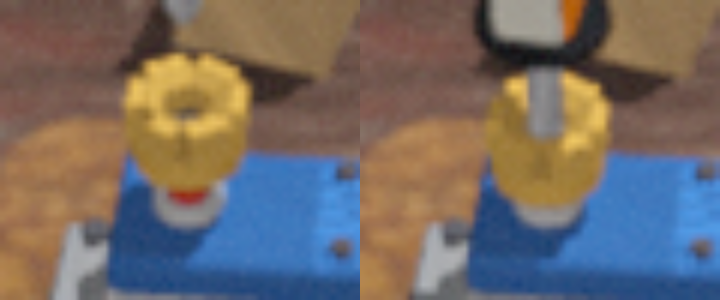

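The right crop shows the driver seated and the knob well down; the rim moved from row ~75 to ~97, and no red shows from this angle. Next I measure the travel at sub-pixel precision.

```bash
cat > trav.py <<'E'
from h import *
def travel(img,ref,refd,c):
    f=lambda a:cv2.GaussianBlur(cv2.cvtColor(a,cv2.COLOR_BGR2HSV)[...,2].astype(np.float32),(3,3),0)
    g=lambda a:cv2.GaussianBlur(a[...,0].astype(np.float32),(3,3),0) # blue chan: brass low
    out=[]
    R0=R.from_euler('xyz',c['rotation']).as_matrix()
    def row(z):
        q=R0.T@(np.array([.468,-.187,z])-c['position']);return np.array([q[0]/q[2]*c['fx']+c['cx'],q[1]/q[2]*c['fy']+c['cy']])
    u,v=row(.097).round().astype(int);base=row(.097)
    for fn in(f,g):
      for (r0,r1) in((-6,6),(-4,5),(-5,8)):
        t=fn(ref)[v+r0:v+r1,u-13:u+14];W=fn(img)
        def err(s):
            M=np.float32([[1,0,s[0]],[0,1,s[1]]]);w=cv2.warpAffine(W,M,(640,400),flags=cv2.INTER_CUBIC|cv2.WARP_INVERSE_MAP)[v+r0:v+r1,u-13:u+14]
            return -np.corrcoef(w.ravel(),t.ravel())[0,1]
        from scipy.optimize import minimize
        s0=min(((err((0,b)),b) for b in np.arange(0,7,.25)))[1]
        s=minimize(err,[0,s0],method='Nelder-Mead').x
        zz=np.linspace(0,.016,321);px=np.array([row(.097-z)[1]-base[1] for z in zz]);out.append((np.interp(s[1],px,zz)*1000,s[0],-err(s)))
    return np.array(out)
E
python3 - <<'E'
from trav import *
c=env.camera_model('side')
for ref in('s2f','side0'):
    print(ref);print(travel(cv2.imread('pics/s4f.png'),cv2.imread(f'pics/{ref}.png'),None,c))
print('null',travel(cv2.imread('pics/s2f.png'),cv2.imread('pics/side0.png'),None,c)[:,0])
# depth on the front of the knob, same mask
for f,dd in(('side0','side0'),('s2f','s2'),('s4f','s4')):
    s=cv2.imread(f'pics/{f}.png');S=np.load(f'pics/{dd}.npy');Q=cloud('side',S);h=cv2.cvtColor(s,cv2.COLOR_BGR2HSV)
    m=(S>0)&(abs(Q[...,0]-.468)<.025)&(abs(Q[...,1]+.172)<.025)&(h[...,1]>110)&(h[...,0]>14)&(h[...,0]<30)&(Q[...,2]>.07)&(Q[...,2]<.12)
    v,u=np.where(m);print(f,m.sum(),v.min(),v.max(),[ (v[u==k].min(),v[u==k].max()) for k in (286,288,290,300,302,304)],np.percentile(Q[m][:,2],[2,50,98]))
E
```

```text
s2f
[[ 5.9992 -0.0001  0.5475]
 [ 3.5267 -0.0003  0.6102]
 [ 5.1364  0.      0.6853]
 [ 5.0719  0.      0.8979]
 [ 4.7175  0.      0.8935]
 [ 3.6071  0.0002  0.9058]]
side0
[[ 6.1849  0.0001  0.5368]
 [ 3.5267 -0.0003  0.6138]
 [ 5.1364  0.      0.6859]
 [ 5.0719  0.      0.8978]
 [ 4.7175  0.      0.8941]
 [ 3.6071  0.0002  0.9069]]
null [0. 0. 0. 0. 0. 0.]
side0 382 234 256 [(np.int64(240), np.int64(247)), (np.int64(237), np.int64(252)), (np.int64(235), np.int64(254)), (np.int64(234), np.int64(254)), (np.int64(235), np.int64(253)), (np.int64(236), np.int64(251))] [0.0859 0.1053 0.1105]
s2f 384 234 256 [(np.int64(240), np.int64(247)), (np.int64(237), np.int64(252)), (np.int64(235), np.int64(254)), (np.int64(234), np.int64(254)), (np.int64(235), np.int64(253)), (np.int64(236), np.int64(251))] [0.0859 0.1055 0.1102]
s4f 310 237 258 [(np.int64(243), np.int64(249)), (np.int64(240), np.int64(255)), (np.int64(238), np.int64(257)), (np.int64(237), np.int64(258)), (np.int64(238), np.int64(256)), (np.int64(239), np.int64(253))] [0.0788 0.0978 0.1027]
```

Depth on the knob and kinematics agree on about 7.5 mm. I'll add 0.5 mm, then check with both cameras while holding.

```bash
python3 -m inch '[{"dx":0,"dy":0,"dz":0.5,"rx":0,"ry":0,"rz":0},{"dx":0,"dy":0,"dz":0,"rx":0,"ry":0,"rz":0},{"dx":0,"dy":0,"dz":0,"rx":0,"ry":0,"rz":0},{"dx":0,"dy":0,"dz":0,"rx":0,"ry":0,"rz":0}]' -1 55
python3 - <<'E'
from h import *
def st(n,im,D,m=None):
    Q=cloud(n,D,m);h=cv2.cvtColor(im,cv2.COLOR_BGR2HSV)
    k=(D>0)&(abs(Q[...,0]-.468)<.025)&(abs(Q[...,1]+.17)<.025)&(h[...,1]>110)&(h[...,0]>14)&(h[...,0]<30)&(Q[...,2]>.07)&(Q[...,2]<.12)
    if n=='wrist':k&=Q[...,0]<.459
    return np.r_[k.sum(),np.percentile(Q[k][:,2],[2,25,50,75,90,98])*1000]
print('s rel',st('side',cv2.imread('pics/s2f.png'),np.load('pics/s2.npy')))
for i in range(4):
    s,D=env.grab_frame('side');print('s now',st('side',s[:,:,::-1].copy(),D))
    m=env.camera_model('wrist');p,d=env.grab_frame('wrist');print('w now',st('wrist',p[:,:,::-1].copy(),d,m))
P=np.load('pics/w2.npy');m2=dict(m);m2['position']=m['position']+np.array([.4676,-.1679,.1956])-env.get_obs()['position']
print('w rel',st('wrist',cv2.imread('pics/w2f.png'),P,m2))
o=env.get_obs();print(o['time'],o['position'],o['ft_force'],o['grasp_force'])
E
```

```text
time: 11.43
position: [0.4676, -0.17, 0.1435]
ee_rot: [-3.141, 0.001, 2.907]
ft_force: [-1.5, 0.0, 6.4]
opening: 0.254
grasp_force: 54.7
s rel [384.      85.8794  97.8901 105.4799 108.6054 109.5335 110.1623]
s now [312.      78.8731  89.4336  97.6084 100.7424 101.5084 102.4244]
w now [621.      79.7801  93.5413  98.3117  99.1155  99.6051 100.1933]
s now [311.      78.3837  89.5231  97.5436 100.988  101.7839 102.6171]
w now [623.      80.0035  93.3259  98.3183  99.2062  99.7079 100.3052]
s now [312.      78.7663  89.8948  97.5655 100.7134 101.7631 102.5327]
w now [618.      79.7917  93.424   98.2367  99.1617  99.7153 100.2025]
s now [312.      78.1393  89.8463  97.6897 100.752  101.7007 102.7264]
w now [624.      79.3123  93.3695  98.2861  99.1104  99.7222 100.3203]
w rel [421.      90.7813 104.5591 106.4896 107.2669 107.7234 108.4368]
11.8333 [ 0.4676 -0.17    0.1435] [-0.8795  0.2194  7.1467] 54.71545100212097
```

Side depth gives 7.8 mm, wrist 8.1 mm and kinematics 8.0 mm of travel, so I'll hold steadily here.

```bash
Z='{"dx":0}'; 
python3 -m inch '[{"dx":0,"dy":0,"dz":0,"rx":0,"ry":0,"rz":0},{"dx":0,"dy":0,"dz":0,"rx":0,"ry":0,"rz":0},{"dx":0,"dy":0,"dz":0,"rx":0,"ry":0,"rz":0},{"dx":0,"dy":0,"dz":0,"rx":0,"ry":0,"rz":0},{"dx":0,"dy":0,"dz":0,"rx":0,"ry":0,"rz":0},{"dx":0,"dy":0,"dz":0,"rx":0,"ry":0,"rz":0},{"dx":0,"dy":0,"dz":0,"rx":0,"ry":0,"rz":0},{"dx":0,"dy":0,"dz":0,"rx":0,"ry":0,"rz":0},{"dx":0,"dy":0,"dz":0,"rx":0,"ry":0,"rz":0},{"dx":0,"dy":0,"dz":0,"rx":0,"ry":0,"rz":0}]' -1 55
python3 -m inch '[{"dx":0,"dy":0,"dz":0,"rx":0,"ry":0,"rz":0},{"dx":0,"dy":0,"dz":0,"rx":0,"ry":0,"rz":0},{"dx":0,"dy":0,"dz":0,"rx":0,"ry":0,"rz":0},{"dx":0,"dy":0,"dz":0,"rx":0,"ry":0,"rz":0},{"dx":0,"dy":0,"dz":0,"rx":0,"ry":0,"rz":0},{"dx":0,"dy":0,"dz":0,"rx":0,"ry":0,"rz":0},{"dx":0,"dy":0,"dz":0,"rx":0,"ry":0,"rz":0},{"dx":0,"dy":0,"dz":0,"rx":0,"ry":0,"rz":0},{"dx":0,"dy":0,"dz":0,"rx":0,"ry":0,"rz":0},{"dx":0,"dy":0,"dz":0,"rx":0,"ry":0,"rz":0}]' -1 55
python3 -m inch '[{"dx":0,"dy":0,"dz":0,"rx":0,"ry":0,"rz":0},{"dx":0,"dy":0,"dz":0,"rx":0,"ry":0,"rz":0},{"dx":0,"dy":0,"dz":0,"rx":0,"ry":0,"rz":0},{"dx":0,"dy":0,"dz":0,"rx":0,"ry":0,"rz":0},{"dx":0,"dy":0,"dz":0,"rx":0,"ry":0,"rz":0},{"dx":0,"dy":0,"dz":0,"rx":0,"ry":0,"rz":0},{"dx":0,"dy":0,"dz":0,"rx":0,"ry":0,"rz":0},{"dx":0,"dy":0,"dz":0,"rx":0,"ry":0,"rz":0},{"dx":0,"dy":0,"dz":0,"rx":0,"ry":0,"rz":0},{"dx":0,"dy":0,"dz":0,"rx":0,"ry":0,"rz":0}]' -1 55
python3 -m inch '[{"dx":0,"dy":0,"dz":0,"rx":0,"ry":0,"rz":0},{"dx":0,"dy":0,"dz":0,"rx":0,"ry":0,"rz":0},{"dx":0,"dy":0,"dz":0,"rx":0,"ry":0,"rz":0},{"dx":0,"dy":0,"dz":0,"rx":0,"ry":0,"rz":0},{"dx":0,"dy":0,"dz":0,"rx":0,"ry":0,"rz":0},{"dx":0,"dy":0,"dz":0,"rx":0,"ry":0,"rz":0},{"dx":0,"dy":0,"dz":0,"rx":0,"ry":0,"rz":0},{"dx":0,"dy":0,"dz":0,"rx":0,"ry":0,"rz":0},{"dx":0,"dy":0,"dz":0,"rx":0,"ry":0,"rz":0},{"dx":0,"dy":0,"dz":0,"rx":0,"ry":0,"rz":0}]' -1 55
python3 -c "
from cell import env
o=env.get_obs();print(o['time'],o['position'],o['ft_force']);print(env.hand_in())"
```

```text
time: 12.67
position: [0.4676, -0.17, 0.1435]
ee_rot: [-3.142, 0.0, 2.907]
ft_force: [-1.8, 1.0, 5.4]
opening: 0.255
grasp_force: 54.7
time: 13.5
position: [0.4676, -0.1699, 0.1435]
ee_rot: [-3.142, 0.0, 2.907]
ft_force: [-1.1, -0.7, 6.6]
opening: 0.255
grasp_force: 54.7
time: 14.33
position: [0.4676, -0.17, 0.1435]
ee_rot: [-3.141, 0.0, 2.907]
ft_force: [-0.1, 0.9, 6.1]
opening: 0.258
grasp_force: 54.7
time: 15.17
position: [0.4676, -0.17, 0.1435]
ee_rot: [-3.142, 0.0, 2.907]
ft_force: [-1.1, 0.1, 6.4]
opening: 0.257
grasp_force: 54.7
15.1667 [ 0.46755993 -0.16998793  0.14351001] [-1.1435972   0.05997286  6.38353611]
the job is handed in; nothing more can be done
None
```

The job is handed in at 15.2 s: the driver is seated in the recess and still gripped, and the knob has been held steady for over 3 s at about 8 mm (7.8–8.1 mm measured), though the red band's last edge was hidden behind the knob from the camera.

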